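Clear the curing box's lid and hold it open at 60 degrees for its stay screw

ROBOT

A 7-joint arm with a two-finger parallel gripper is mounted at the origin on a cart in front of the work surface, level with it; the furniture and walls round the work are solid. World frame = base frame: x ahead of the robot, y to its left, z up, the work surface at z = 0. Lengths are in m, angles in degrees, forces in N, time in s.
With the tool pointing down it reaches from about 0.4 to 0.875 m from the base axis. Payload 19.3 kg.
Tool frame: the origin (TCP) lies between the finger pads, 19 mm behind the fingertips; this is the grasp point; z points along the fingers, y is the line along which they close (so a half turn about z gives the same grasp; the last joint's range is limited). The gripper opens to 85 mm and grips with 20 to 120 N. Pads are 22 mm wide; open, the fingers measure 114 mm over their backs; the gripper's body (76 mm by 85 mm) begins 54 mm behind the grasp point. The pads swing forward as they close: fully open they stand 13 mm farther back than shut.
Start: joints at [64.847, 29.874, -2.08, 91.645, 1.215, 58.505, -6.463], TCP at [0.225, -0.583, 0.25] pointing down, gripper open.
Joint ranges: [-166.77, 166.77], [-17.47, 122.26], [-85.68, 81.53], [9.62, 139.38], [-72.42, 252.41], [9.2, 110.78], [-144.41, 144.41]. Speed limits (degrees/s): [108.29, 108.29, 136.94, 136.94, 172.46, 172.46, 172.46].

INTERFACE

Orientations are given as [roll, pitch, yaw] about the fixed x, y, z axes, in that order (R = Rz(yaw) Ry(pitch) Rx(roll)).
In Python, from station import state, capture, calibration, finish_job gives the robot as it stands.
- The arm moves only by the tool servo_tool, never from a script. Its arguments are lists of equal length, an entry for each row: "angular": the turn, a rotation vector about the tool's x, y, z in degrees, a list of three; "delta_pos": the shift along the tool's x, y, z in mm, a list of three; "jaw": the opening, from -1 (shut) to 1 (fully open), so that 0 is half open. A call has exactly 5 rows; each row shifts and turns the commanded pose from where the row before left it, along the tool's axes as they then stand; what a row does not reach is not made up. A row lasts 1/12 s, in which the tool goes at most 41.7 mm and 7.16 degrees, less where a joint would pass 70% of its speed; a pose out of reach is approached as far as the arm can. A call with a gripper value outside its range is refused whole. The fingers move at their own pace and stop on an object; "force" is the grip in N (left out, the last holds). Time passes only in rows, so rows that do not move let the fingers close, or fill a call up. It gives the time, the measured TCP pose, the force, the opening and the grip force at its end, in the units of the state.
- state(): the state, without advancing time (a new reading comes with each control period).
- capture(name): name is "scene" or "top"; returns the picture (480x640x3 uint8, blue, green, red); there is no depth.
- calibration(name): a dict with "fovy" (degrees; the focal length in pixels is half the picture's height over the tangent of half this angle, whatever the lens; pixels are square), "cx", "cy" (the principal point, pixels), "extrinsics" (4x4, takes a point from world to camera coordinates). Camera axes: x right, y down, z forward; pixel columns grow to the right and rows downward; lengths in m; the calibration is good to about 2 mm. A picture is of the moment at which its call begins. calibration takes no time and is no camera call.
- finish_job(): hands the job in; it is judged then, once.
The state is a dict: "time_s": time; "joint_pos": joint angles; "dq": joint speeds; "tau": joint torques, N m; "tcp_pos": TCP position; "tcp_rot": TCP orientation; "wrist_force": force on the tool from outside, world axes, zero at the start; "wrist_torque": the same for the moment, N m; "finger_gap": finger opening in m; "gripper_force": force on a finger pad.
Only numpy, scipy, OpenCV 4.12 (cv2) and the standard library are available. Lean on these libraries where they do the work, as an engineer would, in place of code of your own. Each camera call takes 0.05 s, during which the arm holds its last target. There are 200 camera calls.

TASK

Resin chips have been left on the closed lid of the curing box: with the scraper block, not the fingers, sweep all five off the lid into the slotted tray beside it, then stand the block upright on the worktop. After that take the lid by its bar handle and raise it to 60 degrees open, where the hole in its stay meets the box's, and finish while still holding it there by the bar so that the stay's screw can be put in: with the screw out the lid falls if let go. Set the block down rather than dropping it, never let the lid drop, and leave the other things on the bench where they are.

Things in the scene. Friction and masses are not known exactly. Their poses are not given: they have to be found in the camera images.
- curing_box: specimen curing box, fixed: white sheet-metal case 160 deep (x) x 176 wide (y) mm on feet, with a flat steel lid. Origin on the worktop under the middle of the case; x points from its front (dial and bar handle) to its back (hinge), y to its left side, z up
- lid_top (a point): middle of the box, on the lid's flat top while it is shut: 110 mm above the worktop, in the box's own axes (does not move with the lid). The flat top spans x = -90 to +82 mm and y = -100 to +100 mm from here; the lid's skirt hangs 18 mm lower and overhangs the case by 10 mm in front and 12 mm at the sides
- lid_hinge (a point): middle of the lid's hinge line, at (85, 0, 104) mm in the box's frame; the hinge runs along the box's y
- lid (a joint): opening angle of the lid in rad: 0 shut (level), growing as its front edge rises, up to 1.75; 60 degrees is 1.047. Lid and bar weigh about 0.7 kg; nothing holds the lid up: it falls shut when let go below about 90 degrees
- lid_bar (a point): the lid's bar handle: round steel bar 10 mm thick, 110 mm long, parallel to the hinge, 45 mm in front of the lid's edge on two arms 48 mm either side of its middle. Origin at the bar's middle, 220 mm in front of the hinge line and 4 mm below it when shut (z = 100 mm); y along the bar. It turns with the lid, so it rolls between fingers that keep pointing down
- scraper: scraper block, 0.18 to 0.35 kg: rubber foot 130x22x12 mm under a grey plastic body 130x32 mm that reaches up to 34 mm, on it a wooden grip 84 long (x) x 22 wide (y) mm from 34 to 70 mm height. Origin under the middle of its foot, x along its length, z up. Stands on its foot on the worktop at the robot's right
- chip_tray: slotted plastic tray for the chips, open on top, 93 (x) x 172 (y) x 46 (z) mm, walls 2 mm, floor 3 mm, loose, 0.4 kg. Stands on the worktop against the box's right side (box's -y), its long side along the box, its near wall tucked under the lid's overhang and its rim 64 mm below the lid's top. Origin under the middle of its floor
- chip_1: a chip of hard resin, about 18x16x10 mm, 10 g, lying loose on the lid's flat top; origin at its underside
- chip_2: a chip of hard resin, about 24x18x7 mm, 10 g, lying loose on the lid's flat top; origin at its underside
- chip_3: a chip of hard resin, about 19x18x10 mm, 10 g, lying loose on the lid's flat top; origin at its underside
- chip_4: a chip of hard resin, about 20x18x9 mm, 10 g, lying loose on the lid's flat top; origin at its underside
- chip_5: a chip of hard resin, about 17x16x9 mm, 10 g, lying loose on the lid's flat top; origin at its underside
- dropper_bottle_2: bystander, leave alone: amber bottle with black cap, 42 dia x 78 mm
- brass_weight: bystander, leave alone: brass check weight, 27 dia x 39 mm
- white_jar_1: bystander, leave alone: white screw-top jar, 63 dia x 91 mm
- screwdriver: bystander, leave alone: slotted screwdriver, 175 mm long
- petri_dish_3: bystander, leave alone: petri dish, 91 dia x 13 mm
- lab_timer: bystander, leave alone: bench timer, 64x68x23 mm
- marker_1: bystander, leave alone: felt marker, 132 mm long

How it is judged:
By the outcome, as a careful person would: the job done as asked, in the order asked, and still so for the second after the job is handed in, while the arm keeps its last pose, push and grip.
It also fails if it takes over 72 s, if anything falls off the work surface, if the arm or the gripper's body presses on something with over 40 N, if the wrist force passes 120 N, or if a joint passes its speed limit or range.

## Working session

There is one attempt and no reset: what is moved stays moved. The work goes in short steps, Python scripts to look and compute and a tool call to move; the robot and the scene stay as the last step left them, time stands still between calls to the robot, and variables do not carry over. Pictures are saved under pics/ and viewed, at most 13 in all, crops included, and the job is handed in when it is done.

Besides the shell and the picture viewer there is one more tool, called as a command line: name --argument value ..., lists and objects as JSON in quotes. servo_tool: Moves the arm, as the interface text tells. Its arguments: {"type":"object","properties":{"angular":{"type":"array"},"delta_pos":{"type":"array"},"jaw":{"type":"array"},"force":{"type":"number"}},"required":["angular","delta_pos","jaw"]}

```bash
ls; mkdir -p pics; cat > h.py <<'E'
import numpy as np, cv2
from station import state, capture, calibration
def K(n):
    c=calibration(n); f=240/np.tan(np.radians(c["fovy"])/2); return f,c["cx"],c["cy"],np.array(c["extrinsics"])
def ray(n,u,v,z):
    f,cx,cy,E=K(n); d=E[:3,:3].T@np.array([(u-cx)/f,(v-cy)/f,1]); o=-E[:3,:3].T@E[:3,3]
    return o+d*(z-o[2])/d[2]
def proj(n,p):
    f,cx,cy,E=K(n); q=E[:3,:3]@np.array(p)+E[:3,3]; return q[0]/q[2]*f+cx,q[1]/q[2]*f+cy
E
python3 - <<'E'
from h import *
s=state()
for k in s: print(k,np.round(s[k],4))
for n in("scene","top"):
    cv2.imwrite(f"pics/{n}0.png",capture(n)); f,cx,cy,E=K(n); print(n,f,cx,cy,-E[:3,:3].T@E[:3,3]); print(E.round(3), calibration(n).keys())
E
```

```text
pics
time_s 0.0
joint_pos [64.8477 29.9093 -2.0813 91.6717  1.2156 58.5039 -6.4632]
dq [ 0.0252 -0.0113  0.1361  0.0025 -0.0258 -0.0264  0.0271]
tau [-1.20000e-03 -9.27104e+01  1.97990e+00 -3.69936e+01  1.78000e-02
  8.20000e-03 -0.00000e+00]
tcp_pos [ 0.2252 -0.5827  0.2494]
tcp_rot [-1.799374e+02  5.200000e-03  2.112970e+01]
wrist_force [-0.023  -0.442  -0.4799]
wrist_torque [-0.0352 -0.0338  0.0349]
gripper_force 0.0
finger_gap 0.0853
scene 541.0932826305876 316.6715054015335 239.45674711193607 [-0.08719599  0.72735089  0.72149901]
[[-0.766 -0.643 -0.017  0.413]
 [-0.335  0.422 -0.842  0.272]
 [ 0.549 -0.639 -0.539  0.902]
 [ 0.     0.     0.     1.   ]] dict_keys(['fovy', 'cx', 'cy', 'extrinsics'])
top 508.3826219539642 308.68821256899076 235.26965614583352 [ 0.38284534 -0.03794571  1.20505861]
[[-0.027 -0.999 -0.025  0.003]
 [-0.991  0.03  -0.132  0.54 ]
 [ 0.133  0.021 -0.991  1.144]
 [ 0.     0.     0.     1.   ]] dict_keys(['fovy', 'cx', 'cy', 'extrinsics'])
```

View pics/top0.png

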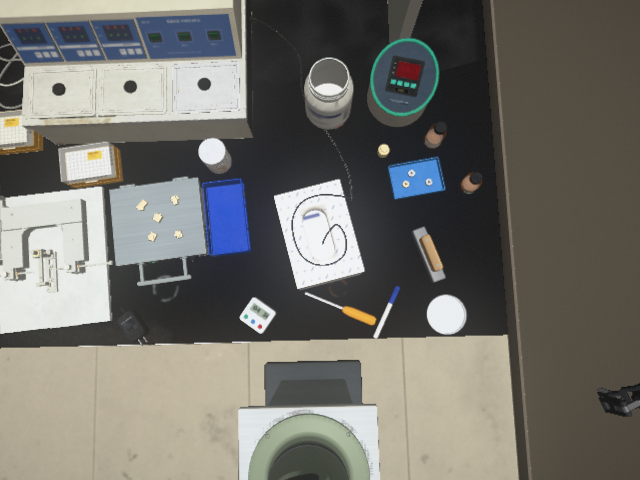

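View pics/scene0.png

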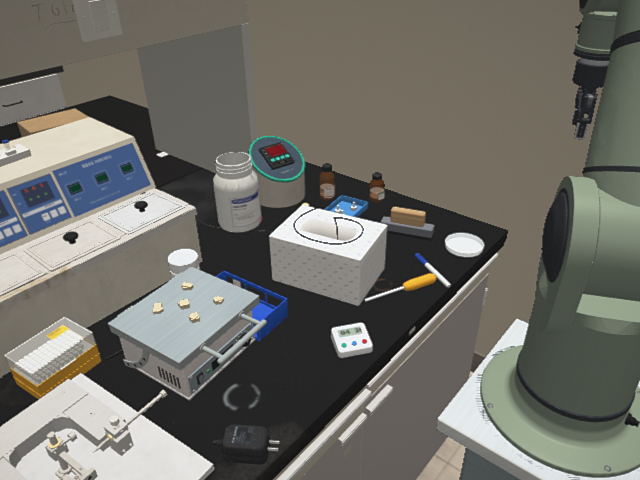

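The top view shows the lid as a grey quad about (110,187)-(207,260), with five chips on it. The tray is blue at (226,217), the bar is at (165,275), and the scraper is at (429,252) with its grip along (422,233)-(440,272). The scene view shows the same layout, plus a white box in the middle of the bench as an obstacle.

```bash
python3 - <<'E'
from h import *
im=cv2.imread("pics/top0.png"); hsv=cv2.cvtColor(im,cv2.COLOR_BGR2HSV)
for p in [(130,220),(190,220),(158,217),(425,240),(432,252),(442,272),(420,235),(165,281),(226,217)]: print(p,hsv[p[1],p[0]])
def show(name,mask,roi,z,amin=15):
    x0,y0,x1,y1=roi; m=np.zeros_like(mask); m[y0:y1,x0:x1]=mask[y0:y1,x0:x1]
    cs,_=cv2.findContours(m,cv2.RETR_EXTERNAL,cv2.CHAIN_APPROX_NONE)
    for c in cs:
        if cv2.contourArea(c)<amin: continue
        w=np.array([ray("top",u,v,z)[:2] for u,v in c[:,0,:]],np.float32)
        r=cv2.minAreaRect(w*1000); print(name,cv2.contourArea(c),np.round(r[0]),np.round(r[1]),round(r[2],1),'box',np.round(cv2.boxPoints(r)).tolist())
H,S,V=cv2.split(hsv)
show("chip",((H>8)&(H<28)&(S>45)&(V>150)).astype(np.uint8),(105,175,210,265),0.115)
show("lid",((H>85)&(H<115)&(S>8)&(S<80)&(V>90)).astype(np.uint8),(105,170,212,270),0.110,500)
show("tray",((H>110)&(H<130)&(S>150)).astype(np.uint8),(195,170,255,262),0.046,300)
show("grip",((H>5)&(H<25)&(S>60)&(V>110)).astype(np.uint8),(400,220,460,290),0.070,100)
show("body",((S<60)&(V>70)).astype(np.uint8),(405,222,460,288),0.034,100)
show("foambox",((S<40)&(V>150)).astype(np.uint8),(265,175,370,295),0.1,1000)
E
```

```text
(130, 220) [ 95  18 183]
(190, 220) [100  21 184]
(158, 217) [ 24  46 246]
(425, 240) [ 17  97 194]
(432, 252) [ 17  99 194]
(442, 272) [120   5 162]
(420, 235) [110   5 169]
(165, 281) [ 75  12 171]
(226, 217) [113 190 205]
chip 33.5 [537. 328.] [14. 16.] 62.2 box [[527.0, 325.0], [541.0, 317.0], [548.0, 330.0], [533.0, 338.0]]
chip 22.5 [542. 271.] [12. 14.] 63.5 box [[533.0, 268.0], [545.0, 262.0], [550.0, 273.0], [538.0, 279.0]]
chip 36.0 [579. 316.] [16. 15.] 70.0 box [[569.0, 312.0], [584.0, 306.0], [589.0, 321.0], [575.0, 326.0]]
chip 40.0 [607. 350.] [15. 22.] 44.9 box [[594.0, 352.0], [609.0, 337.0], [619.0, 347.0], [604.0, 363.0]]
chip 18.0 [617. 277.] [18. 16.] 36.2 box [[605.0, 278.0], [615.0, 265.0], [629.0, 276.0], [620.0, 289.0]]
lid 6829.0 [561. 317.] [206. 201.] 6.3 box [[448.0, 406.0], [470.0, 206.0], [674.0, 229.0], [652.0, 428.0]]
tray 2955.5 [588. 178.] [176.  98.] 5.3 box [[496.0, 219.0], [505.0, 122.0], [681.0, 138.0], [672.0, 235.0]]
grip 308.0 [ 488. -287.] [82. 21.] 19.4 box [[446.0, -291.0], [453.0, -311.0], [531.0, -283.0], [524.0, -263.0]]
body 338.5 [ 489. -287.] [129.  32.] 19.3 box [[423.0, -293.0], [433.0, -324.0], [555.0, -281.0], [545.0, -251.0]]
foambox 6244.0 [536. -35.] [213. 152.] 13.0 box [[415.0, 15.0], [449.0, -133.0], [657.0, -85.0], [622.0, 63.0]]
```

```bash
python3 - <<'E'
import cv2
im=cv2.imread("pics/top0.png")
a=cv2.resize(im[165:305,95:265],None,fx=3,fy=3,interpolation=cv2.INTER_CUBIC);b=cv2.resize(im[215:295,395:465],None,fx=4,fy=4,interpolation=cv2.INTER_CUBIC)
o=cv2.copyMakeBorder(b,0,a.shape[0]-b.shape[0],0,0,cv2.BORDER_CONSTANT)
cv2.imwrite("pics/crop0.png",cv2.hconcat([a,o]))
E
```

```text
(no output)
```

View pics/crop0.png

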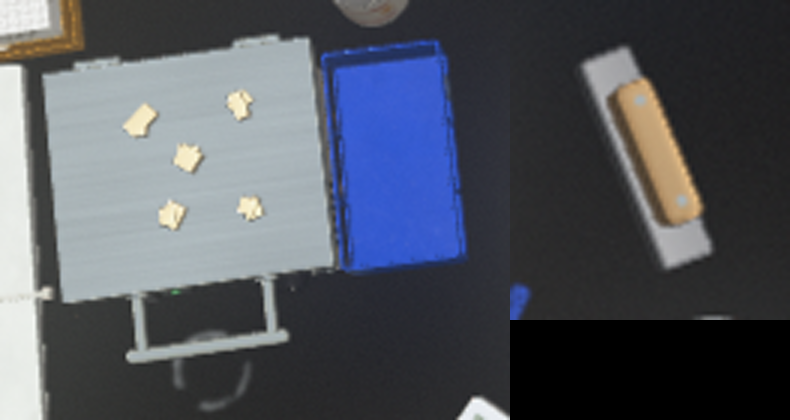

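Crop (3x): lid corners at (43,72), (310,38), (334,268) and (60,302), and bar ends at (127,356) and (288,336). The chips are clustered mid-lid, the tray is to the right of the lid, and the grip axis matches the body.

```bash
cat >> h.py <<'E'
def go(x,y,z,yaw):
    "tool-axis mm shift (at present orientation) and yaw turn still to go"
    from scipy.spatial.transform import Rotation as R
    s=state(); r=R.from_euler("xyz",s["tcp_rot"],degrees=True)
    t=R.from_euler("xyz",[180,0,yaw],degrees=True)
    d=1000*(np.array([x,y,z])-s["tcp_pos"])
    print("shift now-axes",r.inv().apply(d).round(1),"target-axes",t.inv().apply(d).round(1),"turn",np.degrees((r.inv()*t).as_rotvec()).round(2),"q7",np.round(s["joint_pos"][6],1),"t",s["time_s"])
E
python3 - <<'E'
from h import *
P=[(109.3,189),(198.3,177.7),(206.3,254.3),(115,265.7)]
B=[(-82,100),(-82,-100),(90,-100),(90,100)]
W=np.array([ray("top",u,v,.11)[:2]*1000 for u,v in P]); M=np.array([(82,100),(82,-100),(-90,-100),(-90,100)],float)
mc=M.mean(0);wc=W.mean(0);Hh=(M-mc).T@(W-wc);yaw=np.arctan2(Hh[0,1]-Hh[1,0],Hh[0,0]+Hh[1,1]);Rr=np.array([[np.cos(yaw),-np.sin(yaw)],[np.sin(yaw),np.cos(yaw)]])
t=wc-Rr@mc; print("box",t.round(1),np.degrees(yaw).round(2),"res",(W-(M@Rr.T+t)).round(1).tolist())
bar=np.array([ray("top",u,v,.1)[:2]*1000 for u,v in[(137.3,283.7),(191,277)]]);print("bar in box",((bar-t)@Rr).round(1), "yaw",np.degrees(np.arctan2(*(bar[0]-bar[1])[::-1]))-90)
for c in [(537,328),(542,271),(579,316),(607,350),(617,277)]: print("chip in box",((np.array(c)-t)@Rr).round(1))
# scene check of the lid corners
for m in M: p=Rr@m+t; print("scene px",np.round(proj("scene",[*p/1000,.11]),0))
print("tray in box",((np.array([[496,219],[505,122],[681,138],[672,235]])-t)@Rr).round(0).tolist())
def tri(a,b):
    A=[]
    for n,(u,v) in(("top",a),("scene",b)):
        f,cx,cy,E=K(n);q=np.array([[f,0,cx],[0,f,cy],[0,0,1]])@E[:3];A+= [u*q[2]-q[0],v*q[2]-q[1]]
    X=np.linalg.svd(np.array(A))[2][3];return X[:3]/X[3]
print("rod tip",tri((110,263),(164,395)),"foam corner top near-right",tri((363,271),(360,270)),"jar",tri((212,148),(183,257)))
E
```

```text
box [574.7 318.5] 5.61 res [[0.2, 0.2], [-0.2, 0.4], [-0.3, -0.7], [0.2, 0.1]]
bar in box [[-134.1   58.2]
 [-134.4  -60.3]] yaw 5.474616648852958
chip in box [-36.6  13.2]
chip in box [-37.2 -44. ]
chip in box [ 4.  -2.9]
chip in box [35.2 28.2]
chip in box [ 38.  -45.4]
scene px [107. 323.]
scene px [192. 266.]
scene px [260. 296.]
scene px [178. 363.]
tray in box [[-88.0, -91.0], [-89.0, -189.0], [88.0, -190.0], [89.0, -93.0]]
rod tip [0.48510615 0.440544   0.05904449] foam corner top near-right [ 0.47997303 -0.12345559 -0.01543226] jar [0.73846336 0.19983143 0.08591884]
```

```bash
python3 -c "
from h import *
go(.4885,-.287,.057,19.4)"
```

```text
shift now-axes [ 352.2 -180.8  192.6] target-axes [ 346.6 -191.5  192.5] turn [-0.05  0.01  1.73] q7 -6.5 t 0.1
```

servo_tool --angular '[[0,0,1.7],[0,0,0],[0,0,0],[0,0,0],[0,0,0]]' --delta_pos '[[0,0,0],[30,-16.5,0],[30,-16.5,5],[30,-16.5,5],[30,-16.5,5]]' --jaw '[1,1,1,1,1]' --force 60

```text
time_s: 0.52
tcp_pos: [0.3171, -0.4795, 0.2346]
tcp_rot: [-180.0, 0.0, 19.4]
wrist_force: [1.1, -0.5, 0.5]
finger_gap: 0.0852
gripper_force: 0.0
```

servo_tool --angular '[[0,0,0],[0,0,0],[0,0,0],[0,0,0],[0,0,0]]' --delta_pos '[[30,-16.5,10],[30,-16.5,20],[30,-16.5,20],[30,-16.5,20],[30,-16.5,20]]' --jaw '[1,1,1,1,1]'

```text
time_s: 0.93
tcp_pos: [0.4312, -0.3517, 0.1441]
tcp_rot: [-180.0, -0.0, 19.4]
wrist_force: [1.0, -1.0, -0.2]
finger_gap: 0.0853
gripper_force: 0.0
```

servo_tool --angular '[[0,0,0],[0,0,0],[0,0,0],[0,0,0],[0,0,0]]' --delta_pos '[[30,-16.5,10],[30,-16.5,0],[16.6,-10,0],[0,0,0],[0,0,0]]' --jaw '[1,1,1,1,1]'

```text
time_s: 1.35
tcp_pos: [0.4889, -0.2861, 0.1347]
tcp_rot: [-180.0, 0.0, 19.6]
wrist_force: [-0.2, -1.2, 0.1]
finger_gap: 0.0855
gripper_force: 0.0
```

```bash
python3 -c "
from h import *
go(.4885,-.287,.057,19.4)"
```

```text
shift now-axes [-0.7  0.8 77.7] target-axes [-0.7  0.7 77.7] turn [-0.03  0.02  0.16] q7 -49.4 t 1.35
```

servo_tool --angular '[[0,0,0],[0,0,0],[0,0,0],[0,0,0],[0,0,0]]' --delta_pos '[[0,0,30],[0,0,30],[0,0,17.5],[0,0,0],[0,0,0]]' --jaw '[1,1,1,1,0]'

```text
time_s: 1.77
tcp_pos: [0.4874, -0.2878, 0.0573]
tcp_rot: [-179.9, 0.1, 19.4]
wrist_force: [0.1, -0.2, 1.5]
finger_gap: 0.0753
gripper_force: 0.0
```

servo_tool --angular '[[0,0,0],[0,0,0],[0,0,0],[0,0,0],[0,0,0]]' --delta_pos '[[0,0,0],[0,0,0],[0,0,0],[0,0,0],[0,0,0]]' --jaw '[-1,-1,-1,-1,-1]'

```text
time_s: 2.18
tcp_pos: [0.4888, -0.2874, 0.0584]
tcp_rot: [179.9, -0.0, 19.4]
wrist_force: [-2.1, 0.0, 9.5]
finger_gap: 0.0211
gripper_force: 61.3
```

servo_tool --angular '[[0,0,0],[0,0,0],[0,0,0],[0,0,0],[0,0,0]]' --delta_pos '[[0,0,0],[0,0,0],[0,0,0],[0,0,-5],[0,0,-15]]' --jaw '[-1,-1,-1,-1,-1]'

```text
time_s: 2.6
tcp_pos: [0.4875, -0.2865, 0.0766]
tcp_rot: [-179.9, 0.1, 19.4]
wrist_force: [0.2, -0.1, -3.1]
finger_gap: 0.021
gripper_force: 59.4
```

servo_tool --angular '[[0,0,0],[0,0,0],[0,0,0],[0,0,4.6],[0,0,4.6]]' --delta_pos '[[0,0,-35],[0,0,-38],[0,0,-38],[0,0,-38],[0,0,-35]]' --jaw '[-1,-1,-1,-1,-1]'

```text
time_s: 3.02
tcp_pos: [0.488, -0.2869, 0.2642]
tcp_rot: [-180.0, -0.0, 10.0]
wrist_force: [0.7, -1.0, -3.4]
finger_gap: 0.0211
gripper_force: 59.8
```

```bash
python3 -c "
from h import *
go(.568,.388,.26,5.6)"
```

```text
shift now-axes [ 196.4 -650.6    4.4] target-axes [ 145.5 -663.9    4.2] turn [-0.01 -0.05  4.44] q7 -56.5 t 3.0167
```

servo_tool --angular '[[0,0,4.4],[0,0,0],[0,0,0],[0,0,0],[0,0,0]]' --delta_pos '[[0,0,0],[4,-20,0],[8,-34,0],[8,-35,0],[8,-35,0]]' --jaw '[-1,-1,-1,-1,-1]'

```text
time_s: 3.43
tcp_pos: [0.5032, -0.1595, 0.2618]
tcp_rot: [-180.0, 0.0, 5.8]
wrist_force: [1.2, 0.5, -2.0]
finger_gap: 0.0211
gripper_force: 59.8
```

servo_tool --angular '[[0,0,0],[0,0,0],[0,0,0],[0,0,0],[0,0,0]]' --delta_pos '[[8,-35,0],[8,-35,0],[8,-35,0],[8,-35,0],[8,-35,0]]' --jaw '[-1,-1,-1,-1,-1]'

```text
time_s: 3.85
tcp_pos: [0.5253, 0.019, 0.2619]
tcp_rot: [180.0, -0.0, 5.8]
wrist_force: [2.0, -0.2, -3.2]
finger_gap: 0.0214
gripper_force: 59.8
```

servo_tool --angular '[[0,0,0],[0,0,0],[0,0,0],[0,0,0],[0,0,0]]' --delta_pos '[[8,-35,0],[8,-35,0],[8,-35,0],[8,-35,0],[8,-35,0]]' --jaw '[-1,-1,-1,-1,-1]'

```text
time_s: 4.27
tcp_pos: [0.5474, 0.1971, 0.2619]
tcp_rot: [180.0, 0.0, 5.8]
wrist_force: [1.4, -0.2, -3.5]
finger_gap: 0.021
gripper_force: 59.8
```

```bash
python3 -c "
from h import *
go(.568,.388,.26,5.6);print(state()['joint_pos'])"
```

```text
shift now-axes [  39.9 -187.8    1.8] target-axes [  39.2 -188.     1.9] turn [0.01 0.   0.23] q7 -114.3 t 4.2667
[ -18.5988724    25.42826516   -9.7763456    97.31423816    4.95506645
   57.68343562 -114.26489424]
```

servo_tool --angular '[[0,0,0.2],[0,0,0],[0,0,0],[0,0,0],[0,0,0]]' --delta_pos '[[8,-35,0],[8,-35,0],[8,-35,0],[8,-35,0],[4,-30,0]]' --jaw '[-1,-1,-1,-1,-1]'

```text
time_s: 4.68
tcp_pos: [0.5665, 0.3705, 0.2615]
tcp_rot: [-180.0, 0.0, 5.7]
wrist_force: [0.8, 0.5, -2.7]
finger_gap: 0.0209
gripper_force: 59.9
```

servo_tool --angular '[[0,0,0],[0,0,0],[0,0,0],[0,0,0],[0,0,0]]' --delta_pos '[[3,-18,0],[0,0,20],[0,0,20],[0,0,10],[0,0,0]]' --jaw '[-1,-1,-1,-1,-1]'

```text
time_s: 5.1
tcp_pos: [0.567, 0.3855, 0.2092]
tcp_rot: [179.9, 0.2, 5.6]
wrist_force: [-0.1, -0.9, -2.1]
finger_gap: 0.0212
gripper_force: 59.6
```

```bash
python3 -c "
from h import *
go(.568,.388,.169,5.6);print(state()['joint_pos'].__repr__())
cv2.imwrite('pics/s1.png',cv2.resize(capture('scene')[180:420,60:380],None,fx=2,fy=2))"
```

```text
shift now-axes [ 1.4 -2.5 40.2] target-axes [ 1.2 -2.4 40.2] turn [0.13 0.19 0.03] q7 -129.0 t 5.1
array([ -33.03298318,   38.12437234,  -10.02991019,   83.17089852,
          7.15437702,   59.56225387, -128.98441696])
```

View pics/s1.png

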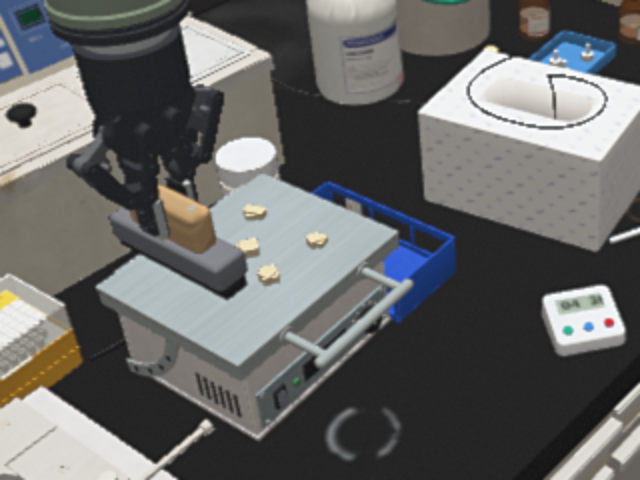

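The scene view shows the block held level above the far-left part of the lid, behind the chips (around (180,245) in the crop). Four chips are visible and the fifth is hidden behind the block. Next I lower it gently.

servo_tool --angular '[[0,0,0],[0,0,0],[0,0,0],[0,0,0],[0,0,0]]' --delta_pos '[[1,-2,18],[0,0,14],[0,0,5],[0,0,1],[0,0,0]]' --jaw '[-1,-1,-1,-1,-1]'

```text
time_s: 5.57
tcp_pos: [0.5692, 0.3885, 0.1746]
tcp_rot: [-180.0, -0.0, 5.6]
wrist_force: [0.2, 0.1, -2.5]
finger_gap: 0.0213
gripper_force: 59.7
```

servo_tool --angular '[[0,0,0],[0,0,0],[0,0,0],[0,0,0],[0,0,0]]' --delta_pos '[[0,0,1],[0,0,0],[0,0,0.5],[0,0,0],[0,0,0]]' --jaw '[-1,-1,-1,-1,-1]'

```text
time_s: 5.98
tcp_pos: [0.5689, 0.3885, 0.1722]
tcp_rot: [-180.0, -0.0, 5.6]
wrist_force: [-0.3, 0.3, -3.1]
finger_gap: 0.0213
gripper_force: 59.7
```

servo_tool --angular '[[0,0,0],[0,0,0],[0,0,0],[0,0,0],[0,0,0]]' --delta_pos '[[0,0,1],[0,0,1],[0,0,0],[0,0,0],[0,0,0]]' --jaw '[-1,-1,-1,-1,-1]'

```text
time_s: 6.4
tcp_pos: [0.5688, 0.3884, 0.17]
tcp_rot: [180.0, 0.0, 5.6]
wrist_force: [-0.2, -0.9, -2.6]
finger_gap: 0.0211
gripper_force: 59.7
```

servo_tool --angular '[[0,0,0],[0,0,0],[0,0,0],[0,0,0],[0,0,0]]' --delta_pos '[[0,0,1],[0,0,0],[0,0,0],[0,0,0],[0,0,0]]' --jaw '[-1,-1,-1,-1,-1]'

```text
time_s: 6.82
tcp_pos: [0.5688, 0.3884, 0.169]
tcp_rot: [-180.0, -0.0, 5.6]
wrist_force: [-0.8, 0.2, -3.2]
finger_gap: 0.0211
gripper_force: 59.7
```

servo_tool --angular '[[0,0,0],[0,0,0],[0,0,0],[0,0,0],[0,0,0]]' --delta_pos '[[0,0,0.8],[0,3,0],[0,6,0],[0,8,0],[0,8,0]]' --jaw '[-1,-1,-1,-1,-1]'

```text
time_s: 7.23
tcp_pos: [0.5714, 0.363, 0.1684]
tcp_rot: [-180.0, -0.0, 5.6]
wrist_force: [0.4, 2.9, 0.8]
finger_gap: 0.0211
gripper_force: 60.4
```

servo_tool --angular '[[0,0,0],[0,0,0],[0,0,0],[0,0,0],[0,0,0]]' --delta_pos '[[0,8,0],[0,8,0],[0,8,0],[0,8,0],[0,8,0]]' --jaw '[-1,-1,-1,-1,-1]'

```text
time_s: 7.65
tcp_pos: [0.5753, 0.3231, 0.1684]
tcp_rot: [-180.0, -0.0, 5.6]
wrist_force: [0.1, 4.6, 3.0]
finger_gap: 0.0213
gripper_force: 60.8
```

```bash
python3 -c "
from h import *
s=state();print(s['tcp_pos'],s['wrist_force'])
a=capture('scene')[230:410,90:330];b=capture('top')[165:305,95:265]
a=cv2.resize(a,(400,300));b=cv2.resize(b,(364,300),interpolation=cv2.INTER_CUBIC);cv2.imwrite('pics/s2.png',cv2.hconcat([a,b]))"
```

```text
[0.57533484 0.32313257 0.16843002] [0.05223146 4.61828126 2.98069855]
```

View pics/s2.png

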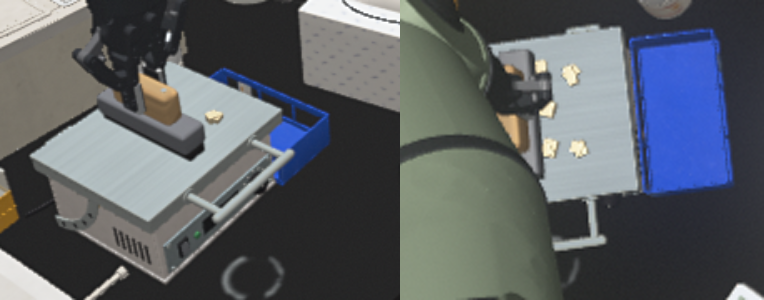

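The block is in light contact at about 6 N and all five chips are ahead of it, at about (541,67), (571,74), (547,110), (550,148) and (579,148) in the right half of the picture. I keep sweeping.

servo_tool --angular '[[0,0,0],[0,0,0],[0,0,0],[0,0,0],[0,0,0]]' --delta_pos '[[0,8,0],[0,8,0],[0,8,0],[0,8,0],[0,8,0]]' --jaw '[-1,-1,-1,-1,-1]'

```text
time_s: 8.17
tcp_pos: [0.5791, 0.2839, 0.1684]
tcp_rot: [-179.9, -0.0, 5.7]
wrist_force: [-0.4, 4.0, 3.6]
finger_gap: 0.0214
gripper_force: 61.0
```

servo_tool --angular '[[0,0,0],[0,0,0],[0,0,0],[0,0,0],[0,0,0]]' --delta_pos '[[0,8,0],[0,8,0],[0,8,0],[0,7,0],[0,7,0]]' --jaw '[-1,-1,-1,-1,-1]'

```text
time_s: 8.58
tcp_pos: [0.5829, 0.246, 0.1684]
tcp_rot: [-180.0, -0.0, 5.6]
wrist_force: [-0.7, 5.5, 4.9]
finger_gap: 0.0211
gripper_force: 61.0
```

servo_tool --angular '[[0,0,0],[0,0,0],[0,0,0],[0,0,0],[0,0,0]]' --delta_pos '[[0,7,0],[0,7,0],[0,7,0],[0,6,0],[0,0,0]]' --jaw '[-1,-1,-1,-1,-1]'

```text
time_s: 9.0
tcp_pos: [0.5858, 0.2178, 0.1684]
tcp_rot: [180.0, -0.0, 5.6]
wrist_force: [0.4, -1.8, 7.9]
finger_gap: 0.0213
gripper_force: 61.2
```

```bash
python3 -c "
from h import *
s=state();p=s['tcp_pos'];print(p,s['wrist_force'])
a=np.radians(5.61);d=np.array(p[:2])*1000-[574.7,318.5];print('box',d[0]*np.cos(a)+d[1]*np.sin(a),-d[0]*np.sin(a)+d[1]*np.cos(a))
a=capture('scene')[230:410,90:330];b=capture('top')[165:305,95:265]
a=cv2.resize(a,(400,300));b=cv2.resize(b,(364,300),interpolation=cv2.INTER_CUBIC);cv2.imwrite('pics/s3.png',cv2.hconcat([a,b]))"
```

```text
[0.5857733 0.2178123 0.1684252] [ 0.40274544 -1.79059219  7.9365392 ]
box 1.1773794672005575 -101.28793439253467
```

View pics/s3.png

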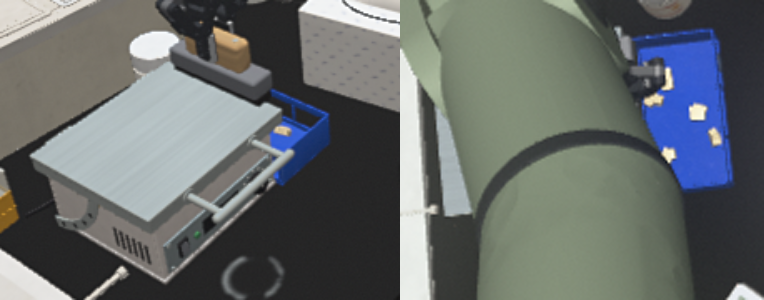

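All five chips are in the tray, at (667,78), (655,100), (697,112), (714,136) and (668,155) in the right half of the picture. Next I lift the block and return it to its original spot.

servo_tool --angular '[[0,0,0],[0,0,0],[0,0,0],[0,0,0],[0,0,0]]' --delta_pos '[[0,0,-10],[0,0,-25],[0,0,-30],[0,0,-30],[0,10,0]]' --jaw '[-1,-1,-1,-1,-1]'

```text
time_s: 9.52
tcp_pos: [0.5876, 0.2112, 0.2688]
tcp_rot: [-179.9, -0.3, 5.7]
wrist_force: [-0.0, 0.5, -3.1]
finger_gap: 0.0211
gripper_force: 60.0
```

```bash
python3 -c "
from h import *
go(.4885,-.287,.13,5.6)"
```

```text
shift now-axes [-149.1  486.2  136.7] target-axes [-147.2  486.1  138.8] turn [-0.15 -0.34  0.12] q7 -114.4 t 9.5167
```

servo_tool --angular '[[0,0,0],[0,0,0],[0,0,0],[0,0,0],[0,0,0]]' --delta_pos '[[-6,20,0],[-10,33,0],[-10,33,0],[-10,33,0],[-10,33,0]]' --jaw '[-1,-1,-1,-1,-1]'

```text
time_s: 9.93
tcp_pos: [0.5544, 0.0512, 0.2629]
tcp_rot: [180.0, 0.1, 5.6]
wrist_force: [0.3, -0.1, -2.2]
finger_gap: 0.0211
gripper_force: 59.9
```

servo_tool --angular '[[0,0,0],[0,0,0],[0,0,0],[0,0,0],[0,0,0]]' --delta_pos '[[-10,33,0],[-10,33,0],[-10,33,0],[-10,33,0],[-10,33,0]]' --jaw '[-1,-1,-1,-1,-1]'

```text
time_s: 10.35
tcp_pos: [0.5206, -0.1177, 0.263]
tcp_rot: [180.0, 0.1, 5.6]
wrist_force: [1.4, 0.1, -3.0]
finger_gap: 0.0213
gripper_force: 59.9
```

servo_tool --angular '[[0,0,0],[0,0,0],[0,0,0],[0,0,0],[0,0,-4.6]]' --delta_pos '[[-10,33,0],[-10,33,0],[-10,33,0],[-10,33,0],[-5,20,0]]' --jaw '[-1,-1,-1,-1,-1]'

```text
time_s: 10.77
tcp_pos: [0.4897, -0.2753, 0.2629]
tcp_rot: [180.0, 0.1, 9.9]
wrist_force: [-0.9, -0.1, -3.5]
finger_gap: 0.0213
gripper_force: 59.6
```

servo_tool --angular '[[0,0,-4.6],[0,0,-4.6],[0,0,0],[0,0,0],[0,0,0]]' --delta_pos '[[0,0,0],[0,0,0],[0,0,35],[0,0,35],[0,0,35]]' --jaw '[-1,-1,-1,-1,-1]'

```text
time_s: 11.18
tcp_pos: [0.4912, -0.2718, 0.1571]
tcp_rot: [180.0, 0.0, 19.4]
wrist_force: [1.0, 0.1, -3.5]
finger_gap: 0.0211
gripper_force: 59.8
```

```bash
python3 -c "
from h import *
go(.4885,-.287,.0575,19.4)"
```

```text
shift now-axes [-7.6 13.4 99.6] target-axes [-7.6 13.5 99.6] turn [ 0.02  0.01 -0.  ] q7 -52.0 t 11.1833
```

servo_tool --angular '[[0,0,0],[0,0,0],[0,0,0],[0,0,0],[0,0,0]]' --delta_pos '[[-7.5,13.5,30],[0,0,30],[0,0,20],[0,0,13],[0,0,2]]' --jaw '[-1,-1,-1,-1,-1]'

```text
time_s: 11.6
tcp_pos: [0.4875, -0.2861, 0.0606]
tcp_rot: [-179.8, 0.2, 19.4]
wrist_force: [-0.7, 0.3, -3.0]
finger_gap: 0.0209
gripper_force: 59.8
```

servo_tool --angular '[[0,0,0],[0,0,0],[0,0,0],[0,0,0],[0,0,0]]' --delta_pos '[[0,0,1],[0,0,1],[0,0,1],[0,0,0.5],[0,0,0]]' --jaw '[-1,-1,-1,-1,-1]'

```text
time_s: 12.02
tcp_pos: [0.4898, -0.2866, 0.0603]
tcp_rot: [180.0, -0.0, 19.4]
wrist_force: [-0.1, -0.2, -2.7]
finger_gap: 0.0211
gripper_force: 59.8
```

servo_tool --angular '[[0,0,0],[0,0,0],[0,0,0],[0,0,0],[0,0,0]]' --delta_pos '[[0,0,1],[0,0,0.7],[0,0,0.3],[0,0,0],[0,0,0]]' --jaw '[-1,-1,-1,-1,-1]'

```text
time_s: 12.43
tcp_pos: [0.4897, -0.2867, 0.0584]
tcp_rot: [180.0, -0.0, 19.4]
wrist_force: [-3.8, 0.8, 10.3]
finger_gap: 0.0212
gripper_force: 61.7
```

Firm contact (about 13 N), so the block is standing. I open the gripper and retreat.

servo_tool --angular '[[0,0,0],[0,0,0],[0,0,0],[0,0,0],[0,0,0]]' --delta_pos '[[0,0,0],[0,0,0],[0,0,0],[0,0,0],[0,0,0]]' --jaw '[-0.3,0,0.5,1,1]'

```text
time_s: 12.85
tcp_pos: [0.4896, -0.2865, 0.0577]
tcp_rot: [-180.0, -0.0, 19.4]
wrist_force: [0.6, 0.2, 0.1]
finger_gap: 0.0769
gripper_force: 0.0
```

servo_tool --angular '[[0,0,0],[0,0,0],[0,0,0],[0,0,0],[0,0,0]]' --delta_pos '[[0,0,-10],[0,0,-25],[0,0,-40],[0,0,-40],[0,0,-40]]' --jaw '[1,1,1,1,1]'

```text
time_s: 13.27
tcp_pos: [0.4891, -0.2862, 0.2152]
tcp_rot: [-180.0, -0.0, 19.4]
wrist_force: [0.7, -0.7, 1.0]
finger_gap: 0.0853
gripper_force: 0.0
```

```bash
python3 -c "
from h import *
a=np.radians(5.61);b=np.array([574.7,318.5])+[-135*np.cos(a),-135*np.sin(a)];print(b)
go(b[0]/1e3,b[1]/1e3,.2,95.6);go(b[0]/1e3,b[1]/1e3,.2,19.4)
A=capture('top')
cv2.imwrite('pics/s4.png',cv2.resize(A[130:350,100:500],(800,440)))"
```

```text
[440.34660229 305.30285924]
shift now-axes [ 150.8 -574.1   15.3] target-axes [593.5   9.2  15.2] turn [-1.000e-02 -1.000e-02 -7.616e+01] q7 -49.8 t 13.2667
shift now-axes [ 150.8 -574.1   15.3] target-axes [ 150.5 -574.2   15.2] turn [-0.01 -0.    0.04] q7 -49.8 t 13.2667
```

View pics/s4.png

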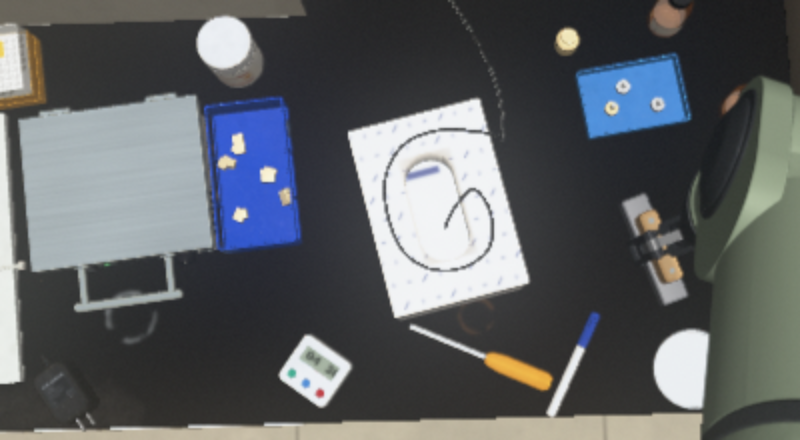

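The lid is empty, the five chips lie in the tray around (255,180), and the block stands on the worktop at (655,250). The bystanders haven't moved. Next I turn the tool for the bar.

servo_tool --angular '[[0,0,-7],[0,0,-7],[0,0,-7],[0,0,-7],[0,0,-7]]' --delta_pos '[[0,0,0],[0,0,0],[0,0,0],[0,0,0],[0,0,0]]' --jaw '[0.5,0,0,0,0]'

```text
time_s: 13.73
tcp_pos: [0.4895, -0.2865, 0.2135]
tcp_rot: [180.0, 0.0, 54.8]
wrist_force: [0.9, 0.1, 1.4]
finger_gap: 0.043
gripper_force: 0.0
```

servo_tool --angular '[[0,0,-7],[0,0,-7],[0,0,-7],[0,0,-7],[0,0,-7]]' --delta_pos '[[0,0,0],[0,0,0],[0,0,0],[0,0,0],[0,0,0]]' --jaw '[0,0,0,0,0]'

```text
time_s: 14.15
tcp_pos: [0.4894, -0.2866, 0.2134]
tcp_rot: [180.0, 0.0, 89.8]
wrist_force: [-0.1, 0.0, -0.0]
finger_gap: 0.0423
gripper_force: 0.0
```

servo_tool --angular '[[0,0,-6.2],[0,0,0],[0,0,0],[0,0,0],[0,0,0]]' --delta_pos '[[0,0,0],[20,0,0],[35,0,0],[37,0,0],[37,0,0]]' --jaw '[0,0,0,0,0]'

```text
time_s: 14.57
tcp_pos: [0.4763, -0.157, 0.2133]
tcp_rot: [180.0, 0.0, 95.6]
wrist_force: [0.9, -0.4, -0.1]
finger_gap: 0.0427
gripper_force: 0.0
```

servo_tool --angular '[[0,0,0],[0,0,0],[0,0,0],[0,0,0],[0,0,0]]' --delta_pos '[[37,0,0],[37,0,0],[37,0,0],[37,0,0],[37,0,0]]' --jaw '[0,0,0,0,0]'

```text
time_s: 14.98
tcp_pos: [0.4582, 0.0274, 0.2134]
tcp_rot: [180.0, 0.0, 95.6]
wrist_force: [2.0, 0.3, -0.0]
finger_gap: 0.0427
gripper_force: 0.0
```

servo_tool --angular '[[0,0,0],[0,0,0],[0,0,0],[0,0,0],[0,0,0]]' --delta_pos '[[37,0,0],[37,0,0],[37,0,0],[37,0,0],[37,0,0]]' --jaw '[0,0,0,0,0]'

```text
time_s: 15.4
tcp_pos: [0.4402, 0.2117, 0.2134]
tcp_rot: [179.9, 0.0, 95.6]
wrist_force: [0.7, -0.9, -0.4]
finger_gap: 0.0427
gripper_force: 0.0
```

```bash
python3 -c "
from h import *
go(.4403,.3053,.15,95.6);print(state()['finger_gap'])"
```

```text
shift now-axes [93.2  9.3 63.4] target-axes [93.1  9.3 63.4] turn [0.05 0.03 0.02] q7 -43.4 t 15.4
0.04274654834377647
```

servo_tool --angular '[[0,0,0],[0,0,0],[0,0,0],[0,0,0],[0,0,0]]' --delta_pos '[[32,4.3,0],[32,5,0],[20,0,20],[5,0,20],[0,0,20]]' --jaw '[0,0,0,0,0]'

```text
time_s: 15.82
tcp_pos: [0.4407, 0.3017, 0.1526]
tcp_rot: [179.9, -0.1, 95.8]
wrist_force: [0.8, 0.2, -0.6]
finger_gap: 0.0426
gripper_force: 0.0
```

```bash
python3 -c "
from h import *
capture('top');go(.4403,.3053,.1,95.6);print(state()['finger_gap'])"
```

```text
shift now-axes [ 5.8  1.3 49.1] target-axes [ 5.8  1.2 49.1] turn [-0.17  0.1   0.12] q7 -55.9 t 15.8667
0.04251583519330096
```

servo_tool --angular '[[0,0,0],[0,0,0],[0,0,0],[0,0,0],[0,0,0]]' --delta_pos '[[4,0,15],[0,0,20],[0,0,13],[0,0,0],[0,0,0]]' --jaw '[0,0,0,0,0]'

```text
time_s: 16.28
tcp_pos: [0.4409, 0.3034, 0.1054]
tcp_rot: [-180.0, 0.0, 95.6]
wrist_force: [0.7, 0.8, 0.7]
finger_gap: 0.0426
gripper_force: 0.0
```

```bash
python3 -c "
from h import *
go(.4403,.3053,.1,95.6)
a=capture('scene')[250:430,120:360];cv2.imwrite('pics/s5.png',cv2.resize(a,(640,480)))"
```

```text
shift now-axes [ 2.  -0.4  5.4] target-axes [ 2.  -0.4  5.4] turn [-0.01  0.03  0.02] q7 -58.9 t 16.2833
```

View pics/s5.png

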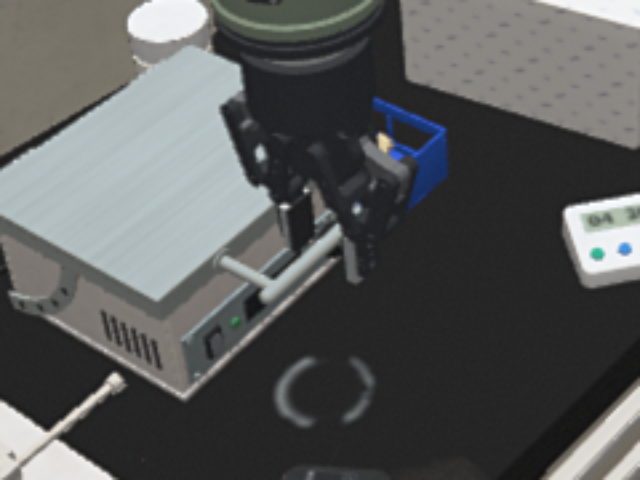

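The fingers straddle the bar at about (325,250). I lower 5 mm and close.

servo_tool --angular '[[0,0,0],[0,0,0],[0,0,0],[0,0,0],[0,0,0]]' --delta_pos '[[2,-0.4,5],[0,0,0],[0,0,0],[0,0,0],[0,0,0]]' --jaw '[0,0,-0.5,-1,-1]' --force 50

```text
time_s: 16.75
tcp_pos: [0.4428, 0.3059, 0.1006]
tcp_rot: [179.7, -0.1, 95.6]
wrist_force: [3.1, -0.8, 0.2]
finger_gap: 0.0083
gripper_force: 51.3
```

servo_tool --angular '[[0,0,0],[0,0,0],[0,0,0],[0,0,0],[0,0,0]]' --delta_pos '[[0,0,0],[0,0,0],[0,0,0],[0,0,0],[0,0,0]]' --jaw '[-1,-1,-1,-1,-1]'

```text
time_s: 17.17
tcp_pos: [0.4427, 0.3059, 0.1005]
tcp_rot: [179.8, -0.1, 95.6]
wrist_force: [15.5, 2.6, -2.2]
finger_gap: 0.0083
gripper_force: 48.6
```

```bash
python3 - <<'E'
from h import *
s=state();p=np.array(s["tcp_pos"])*1000;print(p,s["wrist_force"],s["finger_gap"])
a=np.radians(5.61);c,n=np.cos(a),np.sin(a);d=p[:2]-[574.7,318.5];bx,bz=d[0]*c+d[1]*n,p[2];print("box x,y,z",bx,-d[0]*n+d[1]*c,bz)
# arc from nominal bar, tool y(+)= box x or -x
th=np.radians(np.arange(0,61,4)); X=85-220*np.cos(th)-(-4)*np.sin(th)*-1*-1; 
r=np.array([-220,-4]); X=85+r[0]*np.cos(th)+r[1]*np.sin(th)*1; Z=104-r[0]*np.sin(th)+r[1]*np.cos(th)
from scipy.spatial.transform import Rotation as R
ty=R.from_euler("xyz",s["tcp_rot"],degrees=True).apply([0,1,0]);print("tool y . boxx",ty[0]*c+ty[1]*n)
for t,x,z,dx,dz in zip(np.degrees(th),X,Z,np.diff(X,prepend=X[0]),np.diff(Z,prepend=Z[0])): print(round(t),x.round(1),z.round(1),dx.round(1),dz.round(1))
E
```

```text
[442.65684861 305.88940825 100.52366666] [15.53033683  2.58317909 -2.22380659] 0.008269567001549448
box x,y,z -132.64347990575428 0.35789782665437464 100.52366666214516
tool y . boxx 0.9999907541578804
0 -135.0 100.0 0.0 0.0
4 -134.7 115.4 0.3 15.4
8 -133.4 130.7 1.3 15.3
12 -131.0 145.8 2.4 15.2
16 -127.6 160.8 3.4 15.0
20 -123.1 175.5 4.5 14.7
24 -117.6 189.8 5.5 14.3
28 -111.1 203.8 6.5 13.9
32 -103.7 217.2 7.4 13.4
36 -95.3 230.1 8.4 12.9
40 -86.1 242.3 9.2 12.3
44 -76.0 253.9 10.1 11.6
48 -65.2 264.8 10.9 10.9
52 -53.6 274.9 11.6 10.1
56 -41.3 284.2 12.3 9.3
60 -28.5 292.5 12.9 8.4
```

The bar is held, and it sits about 2 mm further in +x than I commanded. I shift that way and then raise the lid along its arc.

servo_tool --angular '[[0,0,0],[0,0,0],[0,0,0],[0,0,0],[0,0,0]]' --delta_pos '[[0,2,0],[0,0,-5],[0,0.1,-6.5],[0,0.7,-11.5],[0,1.3,-11.4]]' --jaw '[-1,-1,-1,-1,-1]' --force 60

```text
time_s: 17.58
tcp_pos: [0.4447, 0.3061, 0.1347]
tcp_rot: [180.0, -0.0, 95.6]
wrist_force: [7.8, 2.3, -5.4]
finger_gap: 0.0082
gripper_force: 58.4
```

```bash
cat >> h.py <<'E'
def lid():
    s=state();p=np.array(s["tcp_pos"])*1000;a=np.radians(5.61);c,n=np.cos(a),np.sin(a);d=p[:2]-[574.7,318.5]
    x,z=d[0]*c+d[1]*n,p[2]; hx=87.4  # hinge as shifted by the bar found 2.4 mm further back
    print("x,y,z",round(x,1),round(-d[0]*n+d[1]*c,1),round(z,1),"radius",np.hypot(x-hx,z-104).round(1),"angle",(np.degrees(np.arctan2(z-104,hx-x))+1.04).round(2),"F box-x",round(s["wrist_force"][0]*c+s["wrist_force"][1]*n,1),"Fz",round(s["wrist_force"][2],1),"gap",s["finger_gap"],s["time_s"])
E
python3 -c "
from h import *
lid()"
```

```text
x,y,z -130.6 0.4 134.7 radius 220.2 angle 9.06 F box-x 8.0 Fz -5.4 gap 0.008179901742307934 17.5833
```

servo_tool --angular '[[0,0,0],[0,0,0],[0,0,0],[0,0,0],[0,0,0]]' --delta_pos '[[0,2.9,-11.4],[0,2.5,-11.2],[0,3.1,-11.1],[0,3.6,-10.9],[0,4.2,-10.7]]' --jaw '[-1,-1,-1,-1,-1]'

```text
time_s: 18.0
tcp_pos: [0.4594, 0.3077, 0.1901]
tcp_rot: [-179.9, 0.0, 95.7]
wrist_force: [-4.6, 2.4, -3.6]
finger_gap: 0.0075
gripper_force: 58.4
```

```bash
python3 -c "
from h import *
lid()"
```

```text
x,y,z -115.8 0.5 190.1 radius 220.7 angle 23.99 F box-x -4.4 Fz -3.6 gap 0.007460560320311594 18.0
```

servo_tool --angular '[[0,0,0],[0,0,0],[0,0,0],[0,0,0],[0,0,0]]' --delta_pos '[[0,4.8,-10.5],[0,5.3,-10.2],[0,5.8,-9.9],[0,6.4,-9.6],[0,6.8,-9.3]]' --jaw '[-1,-1,-1,-1,-1]'

```text
time_s: 18.42
tcp_pos: [0.4871, 0.3108, 0.2396]
tcp_rot: [-179.8, 0.0, 95.7]
wrist_force: [-19.2, -1.3, 9.2]
finger_gap: 0.0077
gripper_force: 58.9
```

```bash
python3 -c "
from h import *
lid()"
```

```text
x,y,z -87.9 0.9 239.6 radius 221.7 angle 38.77 F box-x -19.2 Fz 9.2 gap 0.0076897517167170215 18.4167
```

servo_tool --angular '[[0,0,0],[0,0,0],[0,0,0],[0,0,0],[0,0,0]]' --delta_pos '[[0,6.1,-9.9],[0,7.3,-8.8],[0,7.8,-8.3],[0,8.4,-7.8],[0,0,0]]' --jaw '[-1,-1,-1,-1,-1]'

```text
time_s: 18.83
tcp_pos: [0.5194, 0.3143, 0.2755]
tcp_rot: [180.0, -0.1, 95.6]
wrist_force: [-6.7, 2.9, 3.3]
finger_gap: 0.0079
gripper_force: 59.3
```

```bash
python3 -c "
from h import *
lid()"
```

```text
x,y,z -55.4 1.2 275.5 radius 223.2 angle 51.25 F box-x -6.4 Fz 3.3 gap 0.007949088627489935 18.8333
```

servo_tool --angular '[[0,0,0],[0,0,0],[0,0,0],[0,0,0],[0,0,0]]' --delta_pos '[[0,5.5,-5.2],[0,6.1,-4.7],[0,6.3,-4.5],[0,0,0],[0,0,0]]' --jaw '[-1,-1,-1,-1,-1]'

```text
time_s: 19.25
tcp_pos: [0.536, 0.3161, 0.289]
tcp_rot: [-180.0, -0.1, 95.7]
wrist_force: [-5.8, 4.0, 2.9]
finger_gap: 0.0074
gripper_force: 59.1
```

```bash
python3 -c "
from h import *
lid()
a=capture('scene');cv2.imwrite('pics/sc6.png',a);cv2.imwrite('pics/s6.png',cv2.resize(a[180:400,80:360],(800,600),interpolation=cv2.INTER_CUBIC))"
```

```text
x,y,z -38.7 1.4 289.0 radius 223.9 angle 56.75 F box-x -5.4 Fz 2.9 gap 0.007385324560507433 19.25
```

View pics/s6.png

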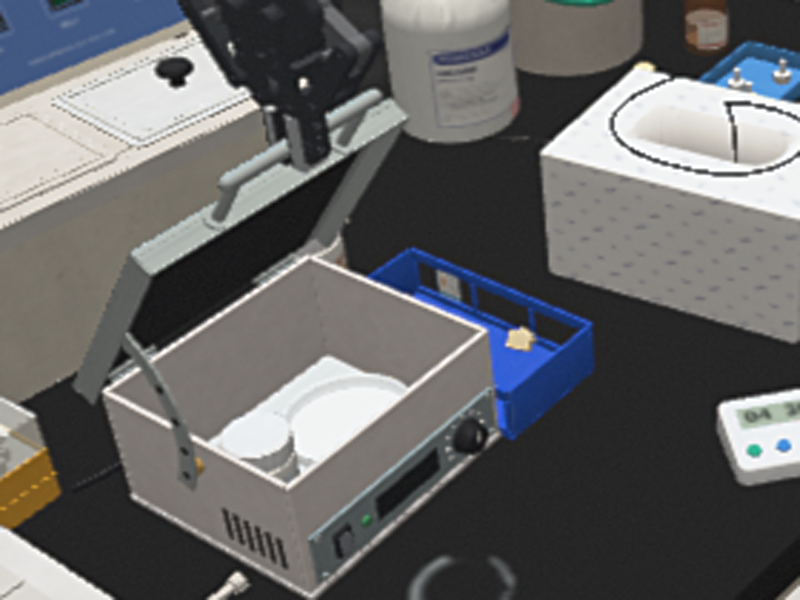

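The lid is open with the bar in the fingers. The lid's front-left corners are at (133,250) and (150,275), its front-right lower corner is at (407,122), and the bar ends are at (224,187) and (377,97). The stay's holes run down to (187,478), beside an orange mark on the case at (199,464).

```bash
python3 - <<'E'
from h import *
f,cx,cy,E=K("scene");o=-E[:3,:3].T@E[:3,3]*1000
a=np.radians(5.61);R=np.array([[np.cos(a),-np.sin(a),0],[np.sin(a),np.cos(a),0],[0,0,1]]);T=np.array([574.7,318.5,0])
for n,u,v,y,r in [("A",133,250,100,(-175,6)),("B",150,275,100,(-175,-12)),("barL",224,187,55,(-220,-4)),("barR",377,97,-55,(-220,-4)),("Rlow",407,122,-100,(-175,-12))]:
    u,v=80+u*280/800,180+v*220/600
    d=R.T@(E[:3,:3].T@np.array([(u-cx)/f,(v-cy)/f,1]));q=R.T@(o-T)
    p=q+d*(y-q[1])/d[1]
    for hx in(85,87):
        rel=np.array([p[0]-hx,p[2]-104]);ang=np.degrees(np.arctan2(rel[1],-rel[0])-np.arctan2(r[1],-r[0]))
        print(n,hx,p.round(1),"r",np.hypot(*rel).round(1),"vs",np.hypot(*r).round(1),"angle",ang.round(1))
E
python3 -c "
import cv2
a=cv2.imread('pics/sc6.png')
cv2.imwrite('pics/s7.png',cv2.hconcat([cv2.resize(a[290:370,110:170],(450,600),interpolation=cv2.INTER_CUBIC),cv2.resize(a[205:290,115:150],(247,600),interpolation=cv2.INTER_CUBIC)]))"
```

```text
A 85 [-13.9 100.  255.4] r 180.8 vs 175.1 angle 54.9
A 87 [-13.9 100.  255.4] r 181.9 vs 175.1 angle 54.3
B 85 [-23.3 100.  242.3] r 175.6 vs 175.4 angle 55.9
B 87 [-23.3 100.  242.3] r 176.9 vs 175.4 angle 55.4
barL 85 [-38.7  55.  280.2] r 215.3 vs 220.0 angle 56.0
barL 87 [-38.7  55.  280.2] r 216.4 vs 220.0 angle 55.5
barR 85 [-43.4 -55.  284.8] r 221.8 vs 220.0 angle 55.6
barR 87 [-43.4 -55.  284.8] r 222.9 vs 220.0 angle 55.2
Rlow 85 [ -17.5 -100.   236.2] r 167.3 vs 175.4 angle 56.1
Rlow 87 [ -17.5 -100.   236.2] r 168.5 vs 175.4 angle 55.6
```

View pics/s7.png

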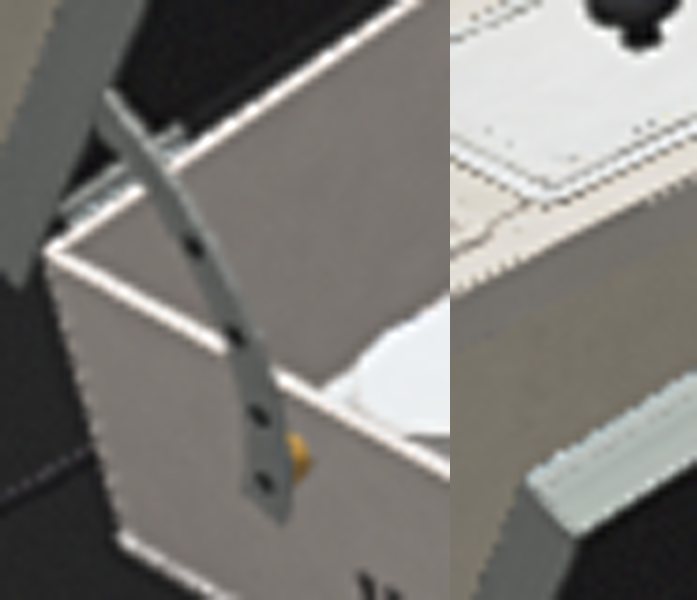

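The stay's last hole at (264,482) sits about 35 crop pixels, or about 7 mm, below the orange boss. The camera estimates average about 55.7°, so 4.2° remain.

servo_tool --angular '[[0,0,0],[0,0,0],[0,0,0],[0,0,0],[0,0,0]]' --delta_pos '[[0,4.2,-3.2],[0,4.5,-3],[0,4.7,-2.8],[0,0,0],[0,0,0]]' --jaw '[-1,-1,-1,-1,-1]'

```text
time_s: 19.72
tcp_pos: [0.5492, 0.3175, 0.2976]
tcp_rot: [-179.9, -0.1, 95.7]
wrist_force: [-4.2, 6.3, -0.3]
finger_gap: 0.0077
gripper_force: 58.9
```

```bash
python3 -c "
from h import *
lid()
a=capture('scene');cv2.imwrite('pics/sc8.png',a)
cv2.imwrite('pics/s8.png',cv2.hconcat([cv2.resize(a[290:370,110:170],(300,400),interpolation=cv2.INTER_CUBIC),cv2.resize(a[190:290,110:235],(500,400),interpolation=cv2.INTER_CUBIC)]))"
```

```text
x,y,z -25.5 1.5 297.6 radius 224.1 angle 60.79 F box-x -3.5 Fz -0.3 gap 0.007685305549999166 19.7167
```

View pics/s8.png

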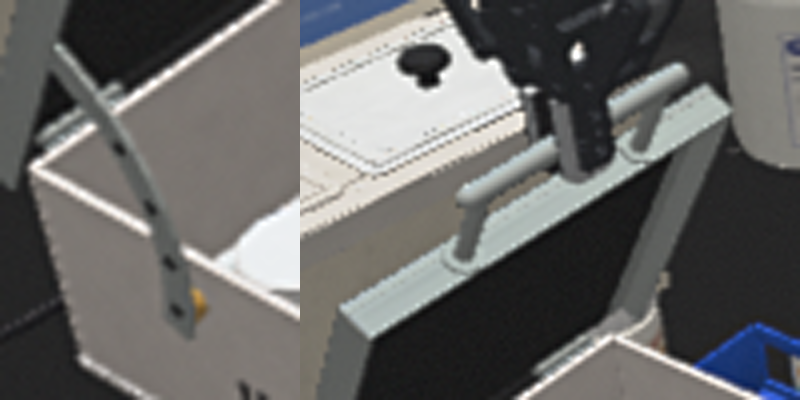

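```bash
python3 - <<'E'
from h import *
f,cx,cy,E=K("scene");o=-E[:3,:3].T@E[:3,3]*1000
a=np.radians(5.61);R=np.array([[np.cos(a),-np.sin(a),0],[np.sin(a),np.cos(a),0],[0,0,1]]);T=np.array([574.7,318.5,0])
for n,u,v,y,r in [("A",343,310,100,(-175,6)),("B",370,338,100,(-175,-12)),("barL",463,193,55,(-220,-4)),("barR",683,72,-55,(-220,-4)),("Rlow",730,112,-100,(-175,-12))]:
    u,v=110+(u-300)/4,190+v/4
    d=R.T@(E[:3,:3].T@np.array([(u-cx)/f,(v-cy)/f,1]));q=R.T@(o-T);p=q+d*(y-q[1])/d[1]
    rel=np.array([p[0]-86,p[2]-104]);print(n,np.degrees(np.arctan2(rel[1],-rel[0])-np.arctan2(r[1],-r[0])).round(1))
# predicted bar ends and corner pixels in crop for 58,60,62 deg
for t in(58,60,62):
    th=np.radians(t)
    for y,r in((55,(-220,-4)),(-55,(-220,-4)),(100,(-175,-12))):
        p=R@np.array([86+r[0]*np.cos(th)+r[1]*np.sin(th),y,104-r[0]*np.sin(th)+r[1]*np.cos(th)])+T
        u,v=proj("scene",p/1000);print(t,y,round((u-110)*4+300),round((v-190)*4),end=' | ')
    print()
E
```

```text
A 58.4
B 59.5
barL 60.6
barR 59.5
Rlow 60.7
58 55 481 212 | 58 -55 690 88 | 58 100 377 350 | 
60 55 467 198 | 60 -55 677 75 | 60 100 366 338 | 
62 55 453 184 | 62 -55 664 63 | 62 100 355 326 |
```

Bar ends and corners average about 59.7–60°, and the stay's last hole lies beside the boss. I hand in while holding the bar.

```bash
python3 -c "
from h import *
lid()
from station import finish_job
print(finish_job())"
```

```text
x,y,z -25.6 1.5 297.6 radius 224.2 angle 60.76 F box-x -2.5 Fz -1.3 gap 0.007616637960692286 19.7667
the job is handed in; nothing more can be done
None
```

All five chips are in the tray, the scraper block stands upright back where it started, and I handed the job in at about 20 s with the lid still held by its bar at about 60° (59.7–60.8° by my estimates).

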